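# Seat the cover on the leak tester and hold its vacuum handle at the mark

### The job

Pick up the loose cover plate by its bridge handle, lower it over the two locating pins of the vacuum leak tester until it rests flush on the seat (do not drop it), and let go of it. Then pull the tester's spring-return pump handle out until the middle of the handle is level with the pointer on the scale, and keep it there: finish while still holding the handle out at the mark, because it springs back if released. Leave the cover seated and the other things on the bench where they are.

Things in the scene. Friction and masses are not known exactly. Their poses are not given: they have to be found in the camera images.
- stand: Vacuum leak tester, fixed on the bench: grey base 170 x 360 x 20 mm (x, y, z). Origin: centre of its underside, z up. Towards its -y end stands a steel seat block with two pins; the aluminium pump barrel lies along y from y = -70 to 15 mm, 71 mm high at most; beyond it a black handle pulls out along +y. Scale rail along y at x = 58 mm, top 36 mm high.
- seat (a point): Centre of the top of the seat block (130 x 90 mm), 50 mm above the bench, at (0, -120) mm in the tester's frame, axes as the tester's. Two upright pins stand on it at x = -40 and +40 mm: 10 mm in diameter, 22 mm tall, the top 7 mm tapering to 4 mm.
- cover: Loose aluminium plate 120 x 80 x 10 mm, 0.25 to 0.5 kg, flat on the bench. Origin: centre of its underside. Two 13 mm through holes at x = -40, +40 mm. Steel bridge handle: bar 56 (x) x 16 (y) x 16 mm, centre 45 mm above the underside, on posts at x = -22, +22 mm; grip it across y. Fits either way round; seated, its origin is at the seat's centre, x along the tester's x.
- plunger (a joint): How far the pump handle is pulled out, m: 0 home (start), 0.08 end stop; grows along the tester's +y. A spring pulls it home with about 3.3 N at 0, rising by 1.1 N per 10 mm (12 N at the stop); it does not stay out by itself.
- handle (a point): Centre of the black pump handle's cross-bar (moves with it), 90 mm above the bench: bar 56 mm (x) x 14 mm (y) x 30 mm high on a 16 x 14 mm stem. Home: x = 0, y = 67 mm of the tester's frame, 44 mm clear of the barrel. The 10 mm pump rod from stem to barrel is 48 mm above the bench. The bar can be pinched from above, across y.
- pointer: Pointer on the scale rail, fixed, its place along y differs from time to time: dark saddle with an upright steel blade 12 (x) x 4 (y) x 54 mm tall. Origin: middle of the saddle's top, 36 mm above the bench, y in the blade's mid-plane; axes as the tester's. At the mark, the cross-bar's centre and this origin have the same y in the tester's frame (25 to 65 mm of pull).
- beaker: Bystander: glass beaker, 72 mm in diameter, 90 mm tall, beyond the work; origin under its centre.
- jar: Bystander: white jar, 60 mm in diameter, 75 mm tall, beyond the work; origin under its centre.
- wrench: Bystander: steel wrench lying flat to the robot's left; origin under its middle, lies along its x axis.
- liner: Bystander: open steel cup, 66 mm in diameter, 80 mm tall, to the robot's right; origin under its centre.
Not all that is in view belongs to the job. Leave any blue look-alike of the cover alone.

How it is judged (in metres and radians):
On the way:
1. the cover rests flush on the seat, released, the pump handle still home (z of cover in the frame of seat between -0.003 and 0.003 m and horizontal distance between cover and seat below 0.004 m and angle between the x axis of cover and the x axis of stand, either way round below 0.07 rad and angle between cover's own z axis and vertical below 0.04 rad and contact force between the fingers and cover below 0.2 N and value of joint plunger below 0.008 m), for 0.2 s.
At the end, for the whole second after the job is handed in: The cover lies flush on the seat over both pins (within 3 mm in height, 4 mm sideways, 4 degrees), untouched; the fingers (contact force above 3 N) hold the pump handle still with its middle within 6 mm of the pointer along the pull, and nothing else holds it (z of cover in the frame of seat between -0.003 and 0.003 m and horizontal distance between cover and seat below 0.004 m and angle between the x axis of cover and the x axis of stand, either way round below 0.07 rad and angle between cover's own z axis and vertical below 0.04 rad and linear speed of cover below 0.02 m/s and y of handle in the frame of pointer between -0.006 and 0.006 m and velocity of joint plunger between -0.01 and 0.01 m/s and contact force between the fingers and plunger above 3 N and contact force between cover and plunger below 0.2 N and contact force between the fingers and cover below 0.2 N); the arm keeps its last pose, push and grip.
It fails at once if the cover is dropped onto the tester (falling free of the fingers from more than 6 mm above its seat) (horizontal distance between cover and seat below 0.06 m and z of cover in the frame of seat above 0.006 m and contact force between the fingers and cover below 0.1 N and linear speed of cover above 0.15 m/s).
It fails at once if the pump handle is pulled while the cover is not seated (value of joint plunger above 0.012 m and not (z of cover in the frame of seat between -0.003 and 0.003 m and horizontal distance between cover and seat below 0.004 m and angle between the x axis of cover and the x axis of stand, either way round below 0.07 rad and angle between cover's own z axis and vertical below 0.04 rad)).
It fails at once if a bystander is disturbed (moved more than 30 mm) (distance of any of beaker, jar, wrench, liner from where it was at the start of the episode above 0.03 m).
It also fails if it takes over 59 s, if anything falls off the work surface, if the arm or the gripper's body presses on something with over 40 N, if the wrist force passes 120 N, or if a joint passes its speed limit or range.

### The arm

A 6-joint arm with a two-finger parallel gripper is mounted at the origin on the work surface. World frame = base frame: x ahead of the robot, y to its left, z up, the work surface at z = 0. Lengths are in mm, angles in rad, forces in N, time in s.
With the tool pointing down it reaches from about 350 to 875 mm from the base axis. Payload 4.2 kg.
Tool frame: the origin (TCP) lies on the centre line of the jaws, within the pads' length; the fingertips stand 19 mm ahead of it and the grasp point (between the pads) is the TCP (ctrl.finger_overhang is the distance from the TCP to the fingertips, in mm); z points along the fingers, y is the line along which they close (so a half turn about z gives the same grasp; the last joint's range is limited). The gripper opens to 85 mm and grips with 20 to 120 N. Pads are 22 mm wide; open, the fingers measure 114 mm over their backs; the gripper's body (76 mm by 85 mm) begins 54 mm behind the grasp point. The pads swing forward as they close: fully open they stand 13 mm farther back than shut.
Start: joints at [1.459, 0.385, 0.008, 0, -1.194, -0.259], TCP at [226.443, 582.514, 250.312] pointing down, gripper open.
Joint ranges: [-3.14, 3.14], [-1.21, 2.06], [-1.07, 1.41], [-3.16, 2.05], [-2.99, -0.16], [-3.1, 3.1]. Speed limits (rad/s): [2.79, 2.79, 3.14, 3.14, 3.14, 3.14].

### API

Orientations are given as a unit quaternion [w, x, y, z].
In Python, from station import ctrl gives the robot as it stands. The module is installed in compiled form; this text tells all that it offers. Calls block until the motion is done:
- ctrl.goto(position, orientation): joint-space move of the TCP to a pose.
- ctrl.movel(position, rot=None, velocity=150): straight line of the TCP; rot=None keeps the orientation; velocity is the mean speed in mm/s.
- ctrl.set_joints(angles): joint-space move.
- ctrl.open_gripper() and ctrl.grab(strength=None): open the fingers fully, or close them until they stop; strength is the grip in N (None keeps the last).
- ctrl.wait(seconds).
- ctrl.ik(position, orientation): joint angles nearest the present ones, or None.
- ctrl.grab_frame(name): name is "side" or "top" or "wrist"; returns a dict with "color" (384x512x3 uint8, blue, green, red), "vertical_fov" (degrees; the focal length in pixels is half the picture's height over the tangent of half this angle, whatever the lens; pixels are square), "cx", "cy" (the principal point, pixels), "extrinsics" (4x4, takes a point from world to camera coordinates). Camera axes: x right, y down, z forward; pixel columns grow to the right and rows downward; lengths in mm; the calibration is good to about 2 mm. A picture is of the moment at which its call begins. There is no depth.
A pose or a line that the arm cannot do raises ctrl.MotionError and nothing moves.
- ctrl.hand_in(): hands the job in; it is judged then, once.
Trained networks look in a picture, given as the dict that the camera call returned (one of the last four; its "shot" number tells which), for a name from the list of things; names that differ only in an ending like _2 or _b are one class to them, and where a whole thing is asked for, a point or a joint stands for the part that bears it (a point fixed in the world has none). Each returns a list of dicts, best first, with "conf" (0 to 1); they miss things now and then, are a little off and sometimes report something else, mostly with a low value. They report only what shows in the picture. A call takes as long as a camera call. They do not tell look-alikes from the thing itself.
- ctrl.recognise(picture, label): "at" ([x, y, z] in mm, in world coordinates, good to about 4 mm: the middle of the surface that is visible of it).
- ctrl.mark_of(picture, label): "at" ([x, y, z] in mm, in world coordinates, good to about 4 mm: a listed point, or the origin of a listed thing).
Readings, each from a call of its own:
- ctrl.current_clock(): time.
- ctrl.current_joint_pos(): joint angles.
- ctrl.current_joint_vel(): joint speeds.
- ctrl.current_joint_torque(): joint torques, N m.
- ctrl.current_tool_pos(): TCP position.
- ctrl.current_orientation(): TCP orientation.
- ctrl.current_contact_force(): force on the tool from outside, world axes, zero at the start.
- ctrl.current_ft_torque(): the same for the moment, N m.
- ctrl.current_opening(): opening from 0.0 (shut) to 1.0 (fully open).
- ctrl.current_finger_force(): force on a finger pad.
Only numpy, scipy, OpenCV 4.12 (cv2) and the standard library are available. Lean on these libraries where they do the work, as an engineer would, in place of code of your own. Each camera call takes 0.05 s, during which the arm holds its last target. There are 200 camera calls.

## Working session

There is one attempt and no reset: what is moved stays moved. The work goes in short steps, each a Python script; the robot and the scene stay as the last script left them, time stands still between calls to the robot, and variables do not carry over. Pictures are saved under pics/ and viewed, at most 10 in all, crops included, and the job is handed in when it is done.

```bash
mkdir -p pics; cat > h.py <<'E'
import numpy as np, cv2
from station import ctrl
def f_of(p): return p["color"].shape[0]/2/np.tan(np.radians(p["vertical_fov"])/2)
def proj(p,P):
    E=np.array(p["extrinsics"]); c=E[:3,:3]@np.array(P,float)+E[:3,3]; f=f_of(p)
    return np.array([p["cx"]+f*c[0]/c[2],p["cy"]+f*c[1]/c[2]])
def ray(p,u,v):
    E=np.array(p["extrinsics"]); R=E[:3,:3]; f=f_of(p)
    return -R.T@E[:3,3], R.T@np.array([(u-p["cx"])/f,(v-p["cy"])/f,1.])
def onz(p,u,v,z):
    o,d=ray(p,u,v); return o+d*(z-o[2])/d[2]
def down(yaw): # tool z down, tool y at angle yaw (world): x=(sin? ) 
    from scipy.spatial.transform import Rotation as Ro
    y=np.array([np.cos(yaw),np.sin(yaw),0]); z=np.array([0,0,-1.]); x=np.cross(y,z)
    q=Ro.from_matrix(np.c_[x,y,z]).as_quat(); return [q[3],q[0],q[1],q[2]]
E
python3 - <<'E'
from h import *
ims=[]
for n in ["top","side"]:
    p=ctrl.grab_frame(n); cv2.imwrite(f"pics/{n}0.png",p["color"])
    print(n,p["vertical_fov"],p["cx"],p["cy"],np.round(p["extrinsics"],3).tolist())
    for l in ["stand","seat","cover","handle","pointer"]:
        for d in ctrl.mark_of(p,l)[:3]: print(l,np.round(d["at"],1),round(d["conf"],2),proj(p,d["at"]).round())
print(ctrl.current_orientation(),ctrl.current_clock())
E
```

```text
top 57.47716821622862 260.44470474697863 187.9779690720522 [[0.025, -1.0, -0.005, -60.095], [-0.992, -0.025, -0.122, 543.704], [0.122, 0.008, -0.992, 957.057], [0.0, 0.0, 0.0, 1.0]]
stand [519.4 114.5  -1.6] 0.96 [205. 197.]
stand [766.   77.4   1.3] 0.69 [221. 115.]
seat [492.4  -1.5  52.4] 0.88 [244. 206.]
cover [ 500.9 -344.2   -3.4] 0.86 [362. 207.]
cover [ 323.6 -307.7   -1.1] 0.81 [350. 269.]
cover [ 353.9 -463.8   -0.9] 0.17 [405. 260.]
handle [542.3 187.2  87.4] 0.73 [173. 184.]
pointer [611.4 210.6  34.8] 0.61 [171. 163.]
side 48.98853542435724 255.8939178894535 194.3654631141314 [[0.919, -0.394, -0.012, -525.516], [-0.221, -0.491, -0.843, 159.444], [0.326, 0.777, -0.538, 1259.987], [0.0, 0.0, 0.0, 1.0]]
stand [520.7 117.9  -3.2] 0.78 [230. 191.]
stand [539.8 182.2  88.4] 0.67 [228. 160.]
stand [ 495.4 -344.4   -4.2] 0.52 [280. 275.]
seat [492.5   8.4  51.8] 0.92 [233. 195.]
seat [ 494.2 -347.5   -4.8] 0.66 [280. 276.]
cover [ 469.2 -181.9   -2.5] 0.76 [248. 243.]
cover [ 493.4 -345.6   -2.9] 0.71 [279. 276.]
cover [ 323.1 -313.4    5.6] 0.56 [216. 284.]
handle [544.9 182.8  89.8] 0.45 [229. 160.]
handle [7.597e+02 8.000e+01 3.000e-01] 0.19 [294. 181.]
pointer [607.4 209.2  35. ] 0.51 [243. 166.]
[ 5.01930069e-06  9.82864214e-01 -1.84331054e-01  1.95313385e-06] 0.6
```

View pics/top0.png

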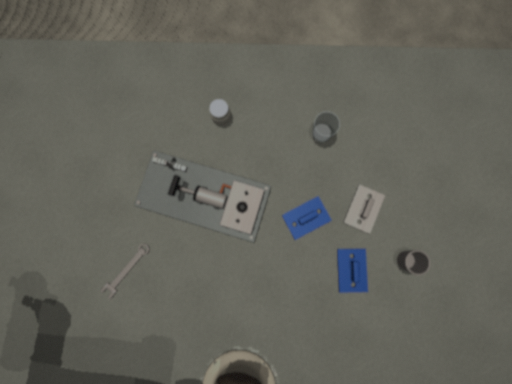

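View pics/side0.png

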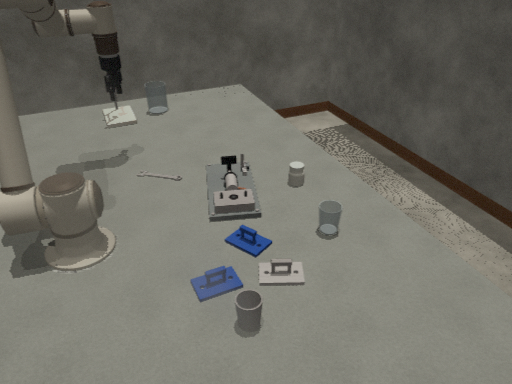

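The top view shows a silver plate with a bridge handle at (365,208), and blue look-alikes at (306,218) and (352,270). The tester's seat is at (242,207), its handle at (175,185) and the pointer at (172,163). The side view also has an unknown white plate at (119,116). My choice is the silver plate, and I'll check it and the white plate in one crop.

```bash
python3 - <<'E'
from h import *
p=ctrl.grab_frame("side"); im=p["color"]
print(onz(p,119,116,0),onz(p,157,108,0))
a=cv2.resize(im[70:140,85:185],None,fx=4,fy=4,interpolation=2); b=cv2.resize(im[230:300,240:340],None,fx=4,fy=4,interpolation=2)
cv2.imwrite("pics/c1.png",np.hstack([a,b]))
yc=None
for q in ([500,-344,330],[505,50,400]): print(q,ctrl.ik(q,down(np.radians(75))))
E
```

```text
[ 254.10715942 1019.03289989    0.        ] [ 453.69887144 1048.44938666    0.        ]
[500, -344, 330] [-0.33618306  0.3118238   0.09787175  0.         -1.35684428 -1.49641265]
[505, 50, 400] [ 0.41903529  0.11013347  0.00711227  0.         -1.46777512 -2.251631  ]
```

View pics/c1.png

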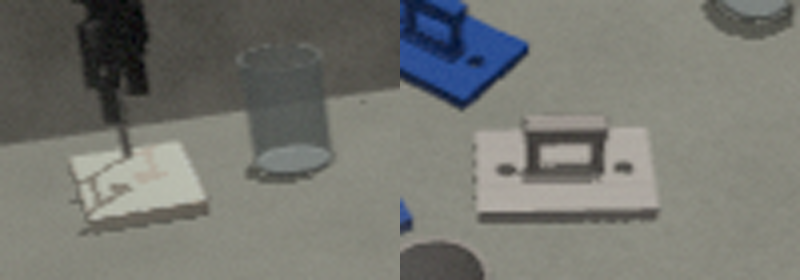

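The right crop is the bare aluminium cover with its bridge handle and two holes. The left crop is an unrelated white box far out of reach. I'll go over the tester, then over the cover, looking with the wrist camera at each.

```bash
python3 - <<'E'
from h import *
import pickle
for i,(q,ls) in enumerate([([505,70,420],["stand","seat","handle","pointer"]),([470,-345,300],["cover"])]):
    ctrl.goto(q,down(np.radians(75 if i==0 else 70)))
    p=ctrl.grab_frame("wrist"); cv2.imwrite(f"pics/w{i}.png",p["color"]); pickle.dump(p,open(f"w{i}.pkl","wb"))
    for l in ls:
        for d in ctrl.mark_of(p,l)[:2]: print(l,np.round(d["at"],1),round(d["conf"],2),proj(p,d["at"]).round())
    print(np.round(p["extrinsics"],3).tolist())
print(ctrl.current_clock(),ctrl.current_contact_force())
cv2.imwrite("pics/w.png",np.hstack([cv2.imread(f"pics/w{i}.png")[:,:400] for i in (0,1)])) if 0 else 0
E
```

```text
stand [524.1 121.8   1.1] 0.86 [282. 154.]
seat [494.5   4.9  49.9] 0.94 [219. 159.]
seat [541.3 181.6  92.4] 0.33 [324. 162.]
handle [541.8 182.8  91. ] 0.94 [324. 162.]
handle [760.5  78.5   2.4] 0.55 [287. 260.]
pointer [612.9 211.3  33.2] 0.55 [338. 188.]
[[0.257, 0.966, 0.001, -198.567], [0.929, -0.247, 0.276, -533.959], [0.267, -0.07, -0.961, 412.496], [0.0, 0.0, 0.0, 1.0]]
cover [ 469.6 -175.9    0.6] 0.69 [358. 123.]
cover [ 326.4 -310.    -0.6] 0.61 [243.  59.]
[[0.34, 0.94, 0.001, 163.214], [0.903, -0.327, 0.278, -587.511], [0.261, -0.094, -0.961, 272.52], [0.0, 0.0, 0.0, 1.0]]
4.7667 [-0.0145365   0.19817208  0.1879629 ]
```

View pics/w0.png

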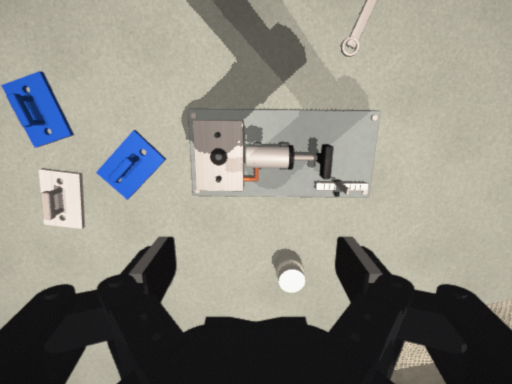

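View pics/w1.png

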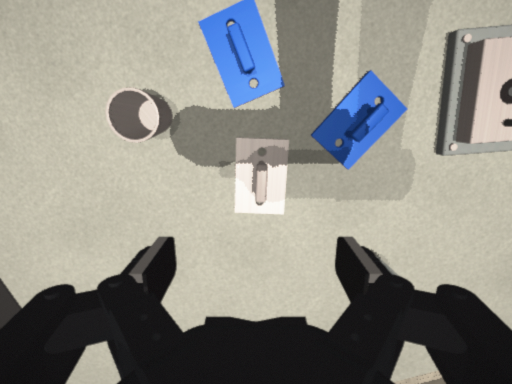

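In w0 the pins are at (218,138) and (219,178), the handle at (326,161) and the pointer at (341,187). In w1 the cover's corners are about (236,139), (289,140), (285,213) and (235,213). I'll take one closer look at each for precision.

```bash
python3 - <<'E'
from h import *
import pickle
def L(i): return pickle.load(open(f"w{i}.pkl","rb"))
p=L(1); C=np.array([onz(p,*c,10)[:2] for c in [(236,139),(289,140),(285,213),(235,213)]]); print(C.round(1),C.mean(0))
p=L(0); print([onz(p,*c,50).round(1) for c in [(218,138),(219,178)]],f_of(p))
for i,q in ((2,[470,5,270]),(3,[470,-345,200])):
    ctrl.goto(q,down(np.radians(75 if i==2 else 70)))
    p=ctrl.grab_frame("wrist"); pickle.dump(p,open(f"w{i}.pkl","wb"))
    for d in ctrl.mark_of(p,"seat" if i==2 else "cover")[:2]: print(d["at"],d["conf"])
cv2.imwrite("pics/w23.png",np.vstack([cv2.resize(L(i)["color"][20:220],None,fx=1.5,fy=1.5,interpolation=2) for i in (2,3)]))
print(ctrl.current_clock())
E
```

```text
[[ 428.  -359.2]
 [ 456.8 -284.2]
 [ 566.7 -326.6]
 [ 538.9 -403.5]] [ 497.59980801 -343.37690449]
[array([458.5,  14.2,  50. ]), array([529.7,  -5.7,  50. ])] 269.7123532595482
[491.2, 5.1, 52.5] 0.74
[525.8, 120.5, -2.4] 0.35
[324.8, -309.7, -4.7] 0.79
[495.7, -349.1, -0.9] 0.69
7.6333
```

View pics/w23.png

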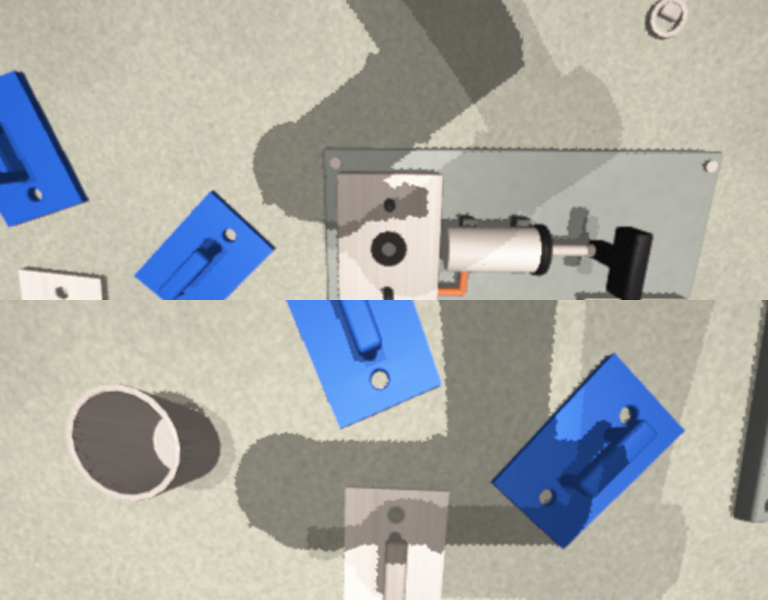

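The crop cut off the useful parts: the seat spans rows 130 to 260 and the cover starts at row 145. I'll enlarge those areas from the stored pictures.

```bash
python3 - <<'E'
from h import *
import pickle
def L(i): return pickle.load(open(f"w{i}.pkl","rb"))["color"]
a=L(2)[128:258,210:310]; b=L(3)[140:270,210:310]
cv2.imwrite("pics/c2.png",np.hstack([cv2.resize(x,None,fx=4,fy=4,interpolation=2) for x in (a,b)]))
E
```

```text
(no output)
```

View pics/c2.png

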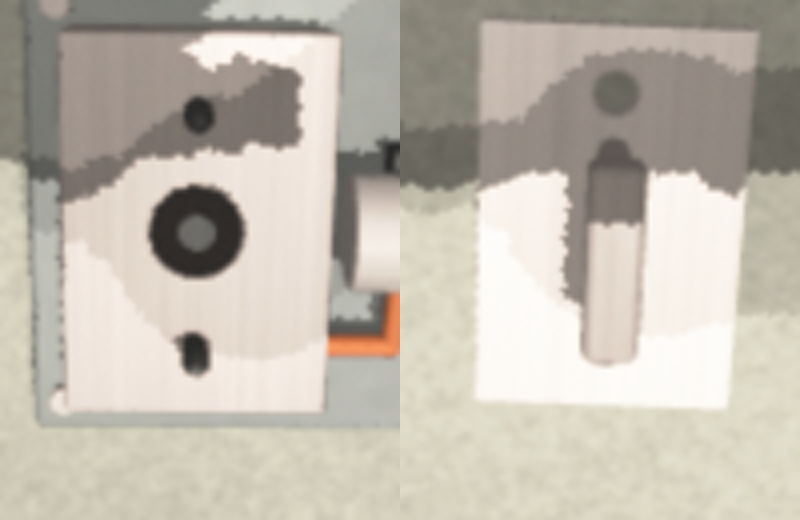

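```bash
cat > fit.py <<'E'
from h import *
import pickle
from scipy.optimize import least_squares
def L(i): return pickle.load(open(f"w{i}.pkl","rb"))
def fit(p,M,px,x0):
    M=np.array(M,float); px=np.array(px,float)
    def W(s): c,d=np.cos(s[2]),np.sin(s[2]); return [[s[0]+c*m[0]-d*m[1],s[1]+d*m[0]+c*m[1],m[2]] for m in M]
    g=lambda s:(np.array([proj(p,w) for w in W(s)])-px).ravel()
    r=least_squares(g,x0,x_scale=[10,10,.1]); return r.x,g(r.x).reshape(-1,2)
E
python3 - <<'E'
from fit import *
def px(l,o,c0=0): return [((u-c0)/4-.5+o[0]+.375-.0,v/4+o[1]-.375) for u,v in l] if 0 else [((u-c0+.5)/4-.5+o[0],(v+.5)/4-.5+o[1]) for u,v in l]
# image up = world -x ; right = +y
s,r=fit(L(2),[(-65,-45,50),(-65,45,50),(65,45,50),(65,-45,50)],px([(61,29),(340,34),(325,411),(66,411)],(210,128)),[494,5,-.26])
print("seat",s,r.round(1).tolist())
c,sn=np.cos(s[2]),np.sin(s[2])
for x in (-40,40):
  for z in (50,72): print(x,z,(proj(L(2),[s[0]+c*x,s[1]+sn*x,z])-[210,128])*4+1.5)
k,r=fit(L(3),[(-60,-40,10),(-60,40,10),(60,40,10),(60,-40,10)],px([(481,20),(759,31),(727,409),(476,400)],(210,140),400),[497,-344,-.35])
print("cover",k,r.round(1).tolist())
c,sn=np.cos(k[2]),np.sin(k[2])
print("hole (617,93)",(proj(L(3),[k[0]-40*c,k[1]-40*sn,10])-[210,140])*4+[401.5,1.5])
for x in (-28,28): print("bar end (617,165),(610,363)",(proj(L(3),[k[0]+x*c,k[1]+x*sn,53])-[210,140])*4+[401.5,1.5])
E
```

```text
seat [ 4.90289510e+02  5.28756667e+00 -2.70659630e-01] [[-1.0, -0.0], [1.1, -0.6], [0.0, 0.7], [-0.1, 0.1]]
-40 50 [199.59298882 110.05319681]
-40 72 [200.77905389 120.67574546]
40 50 [196.35029133 344.93596273]
40 72 [197.26218647 369.23054578]
cover [ 4.96467791e+02 -3.44124355e+02 -3.86728659e-01] [[0.2, 0.2], [-0.2, 0.2], [-0.2, -0.2], [0.2, -0.2]]
hole (617,93) [616.82562697  94.53798059]
bar end (617,165),(610,363) [619.81465133 169.21336212]
bar end (617,165),(610,363) [609.75437744 367.84023441]
```

```bash
python3 - <<'E'
from h import *
import pickle
q=down(np.pi/2-.3867)
ctrl.goto([496.5,-344.1,120],q); print(ctrl.finger_overhang)
ctrl.movel([496.5,-344.1,44],velocity=80)
print(ctrl.current_contact_force())
ctrl.grab(70); print(ctrl.current_opening(),ctrl.current_finger_force(),ctrl.current_tool_pos())
ctrl.movel([496.5,-344.1,174],velocity=120)
ctrl.goto([490.3,5.3,174],down(np.pi/2-.2707)); ctrl.wait(.2)
p=ctrl.grab_frame("wrist"); pickle.dump(p,open("w4.pkl","wb"))
for n in ("cover",):
  for d in ctrl.mark_of(p,n)[:2]: print(d)
print(ctrl.current_opening(),ctrl.current_finger_force(),ctrl.current_contact_force(),ctrl.current_tool_pos(),ctrl.current_clock())
cv2.imwrite("pics/c4.png",cv2.resize(p["color"][150:342,150:362],None,fx=3,fy=3,interpolation=2))
E
```

```text
19.0
[-0.04016198  0.37932606 -0.03369122]
0.17488024712255318 68.98691296577454 [ 496.67612046 -344.31155716   44.37328629]
{'at': [471.1, -176.6, -3.0], 'conf': 0.86}
{'at': [489.6, 0.1, 129.3], 'conf': 0.57}
0.17057095603489902 68.26305985450745 [ 0.24295375 -0.91531761 -3.28580885] [490.43296843   4.65093922 173.90206799] 12.6583
```

View pics/c4.png

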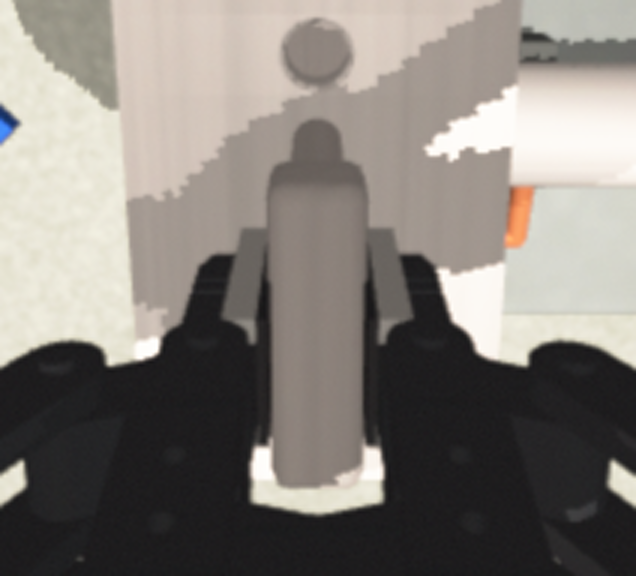

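The held plate's edges are at columns 187 to 194 and 317 to 323, and its hole is at about (255.5,167). I'll compare that with the nominal in-hand pose to find the offset.

```bash
python3 - <<'E'
from fit import *
p=L(4)
px=lambda u,v:np.array([(u+.5)/3-.5+150,(v+.5)/3-.5+150])
for n,uv,z in [("hole",(317,52),139.5),("L",(121,100),139.5),("L2",(133,300),139.5),("R",(517,100),139.5),("R2",(503,290),139.5),("bartop",(318,163),182.5),("barendL",(269,180),182.5),("barendR",(367,180),182.5)]:
    w=onz(p,*px(*uv),z)[:2]-[490.43,4.65]; a=-.2707
    print(n,(np.array([[np.cos(a),np.sin(a)],[-np.sin(a),np.cos(a)]])@w).round(1))
E
```

```text
hole [-40.6   0.4]
L [-30.8 -39.2]
L2 [ 14.  -39.6]
R [-30.8  40.8]
R2 [11.7 40.7]
bartop [-31.8   0.5]
barendL [-29.1  -6.9]
barendR [-29.1   7.9]
```

The cover is within 0.7 mm of nominal in the hand, so I'll lower it in steps and watch the force.

```bash
python3 - <<'E'
from h import *
a=-.2707
t=np.array([490.3,5.3])+np.array([[np.cos(a),-np.sin(a)],[np.sin(a),np.cos(a)]])@[.6,-.5]
cmd=t.copy()
ctrl.movel([*cmd,125],velocity=80); ctrl.wait(.2)
cmd+=t-np.array(ctrl.current_tool_pos()[:2]); f0=np.array(ctrl.current_contact_force()); print(f0,cmd-t)
z=125
while z>94:
    z-=3 if z>101 else 1
    ctrl.movel([*cmd,z],velocity=40); ctrl.wait(.1)
    f=np.array(ctrl.current_contact_force())-f0; print(z,f.round(1),np.round(ctrl.current_tool_pos(),1))
    if abs(f).max()>12: break
print(ctrl.current_clock())
E
```

```text
[-0.42901189 -0.20070134 -2.79567117] [-0.36342957 -0.12815694]
122 [ 0.7  1.2 -1. ] [490.4   4.5 122. ]
119 [ 0.4  0.  -0.1] [490.4   4.5 118.9]
116 [ 0.   0.4 -0.8] [490.4   4.5 116. ]
113 [ 0.6 -0.5  0. ] [490.4   4.5 112.9]
110 [ 0.5  0.4 -1.2] [490.4   4.5 110. ]
107 [-1.4  1.3 -0.9] [490.4   4.5 107. ]
104 [ 0.9  0.3 -0.2] [490.4   4.5 103.9]
101 [ 0.5  0.  -0.1] [490.4   4.5 101. ]
100 [ 0.8 -1.   0.3] [490.4   4.5 100. ]
99 [ 0.6 -0.2 -0.1] [490.4   4.5  99. ]
98 [-0.2  0.1 -0.4] [490.4   4.5  98. ]
97 [ 0.5 -0.1 -1.5] [490.4   4.5  97. ]
96 [-0.7 -0.5 -1.2] [490.4   4.5  96. ]
95 [ 0.5  0.1 -0.7] [490.4   4.5  95. ]
94 [-0.2  0.6  3.8] [490.6   4.6  94.3]
18.875
```

```bash
python3 - <<'E'
from h import *
import pickle
ctrl.open_gripper(); ctrl.wait(.3); print(ctrl.current_opening(),ctrl.current_finger_force(),ctrl.current_contact_force())
x,y,_=ctrl.current_tool_pos()
ctrl.movel([x,y,190],velocity=80)
p=ctrl.grab_frame("top"); 
for d in ctrl.mark_of(p,"cover")[:3]: print(d)
ctrl.goto([520,195,290],down(np.pi/2-.2707))
p=ctrl.grab_frame("wrist"); pickle.dump(p,open("w5.pkl","wb"))
for l in ("handle","pointer","cover"):
  for d in ctrl.mark_of(p,l)[:2]: print(l,d)
print(ctrl.current_clock())
cv2.imwrite("pics/c5.png",cv2.resize(p["color"][100:290,100:360],None,fx=3,fy=3,interpolation=2))
E
```

```text
0.9984958278904489 0.0 [0.59542392 0.2428352  0.91117103]
{'at': [494.2, 3.6, 49.0], 'conf': 0.8}
{'at': [322.3, -310.0, -1.0], 'conf': 0.71}
{'at': [467.0, -179.9, -0.9], 'conf': 0.68}
handle {'at': [540.5, 186.8, 93.3], 'conf': 0.93}
pointer {'at': [611.5, 211.8, 35.9], 'conf': 0.54}
pointer {'at': [542.4, 185.2, 91.2], 'conf': 0.43}
cover {'at': [468.6, -175.8, -1.5], 'conf': 0.91}
cover {'at': [489.2, 3.0, 50.8], 'conf': 0.82}
22.3833
```

View pics/c5.png

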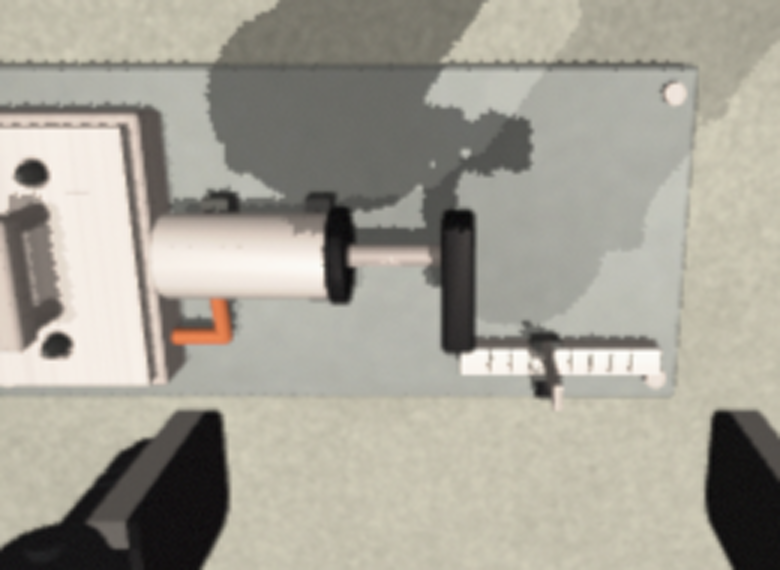

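The cover is seated with both pins showing in its holes at (31,172) and (57,346). The handle bar spans (442..475, 210..352). The pointer's saddle is near (543,362), and its blade tip is at about (558,400).

```bash
python3 - <<'E'
from fit import *
p=L(5); a=-.2707
px=lambda u,v:np.array([(u+.5)/3-.5+100,(v+.5)/3-.5+100])
def T(uv,z):
    w=onz(p,*px(*uv),z)[:2]-[490.3,5.3]
    return (np.array([[np.cos(a),np.sin(a)],[-np.sin(a),np.cos(a)]])@w+[0,-120]).round(1)
for n,uv,z in [("saddle",(545,345),36),("saddle",(542,385),36),("bladetop",(558,400),90),("barTL",(443,212),105),("barTR",(473,212),105),("barBL",(446,350),105),("barBR",(475,350),105),("baseTR",(696,66),20),("baseBR",(675,396),20),("baseT0",(3,62),20),("baseB0",(3,388),20)]: print(n,T(uv,z))
for pull in (45,): print(proj(p,[0,0,0])*0)
for l,P in (("pt",[611.5,211.8]),("hd",[541.2,184.9])):
    w=np.array(P)-[490.3,5.3]; print(l,np.array([[np.cos(a),np.sin(a)],[-np.sin(a),np.cos(a)]])@w+[0,-120])
E
```

```text
saddle [ 49.5 108.9]
saddle [ 71. 108.]
bladetop [ 54.6 109.7]
barTL [-31.4  60.8]
barTR [-31.4  72.5]
barBL [25.7 61.6]
barBR [25.6 73.4]
baseTR [-84.3 177.8]
baseBR [ 84.2 179.9]
baseT0 [ -85.9 -148.1]
baseB0 [  80.  -174.1]
[-0. -0.]
pt [ 61.56703327 111.38969384]
hd [ 1.02030341 66.67064306]
```

```bash
python3 - <<'E'
from h import *
import pickle
yw=-.26; u=np.array([-np.sin(yw),np.cos(yw)]); h=np.array([537.8,186.2])
ctrl.goto([*h,150],down(np.pi/2+yw))
ctrl.movel([*h,92],velocity=80); print(ctrl.current_contact_force())
ctrl.grab(100); print(ctrl.current_opening(),ctrl.current_finger_force(),ctrl.current_tool_pos(),ctrl.current_contact_force())
for s in (10,20,30,42):
    ctrl.movel([*(h+s*u),92],velocity=40); print(s,np.round(ctrl.current_contact_force(),1),np.round(ctrl.current_tool_pos(),1))
ctrl.wait(.3)
p=ctrl.grab_frame("wrist"); pickle.dump(p,open("w6.pkl","wb"))
q=ctrl.grab_frame("side")
for c in (p,q):
  for l in ("handle","pointer","cover"):
    for d in ctrl.mark_of(c,l)[:2]: print(l,d)
print(ctrl.current_contact_force(),ctrl.current_tool_pos(),ctrl.current_opening(),ctrl.current_clock())
a=p["color"][60:384,80:432]; b=q["color"][125:225,190:290]
cv2.imwrite("pics/c6.png",np.hstack([cv2.resize(a,(435,400)),cv2.resize(b,(360,360)) if 0 else cv2.resize(b,(365,400),interpolation=2)]))
E
```

```text
[ 0.63780518 -0.37550104 -0.12042852]
0.15193384687976552 97.73056291149658 [537.63981411 185.55503141  92.38102624] [-0.52985166 -2.89877887  3.91686629]
10 [-0.4 -5.1  5.1] [540.4 195.7  92.3]
20 [ 0.1 -6.3  5.1] [543.  205.   92.3]
30 [-0.1 -6.5  4.9] [545.6 214.3  92.3]
42 [ 0.5 -7.8  6.3] [548.6 225.4  92.3]
handle {'at': [552.1, 223.2, 93.4], 'conf': 0.6}
handle {'at': [555.0, 222.7, 90.2], 'conf': 0.7}
pointer {'at': [608.1, 208.6, 34.8], 'conf': 0.39}
cover {'at': [490.3, 4.8, 47.3], 'conf': 0.98}
cover {'at': [469.0, -181.2, -2.6], 'conf': 0.91}
[-0.23706666 -7.46455026  5.01305209] [548.61246951 225.21816322  92.35172696] 0.1478377559354436 26.8917
```

View pics/c6.png

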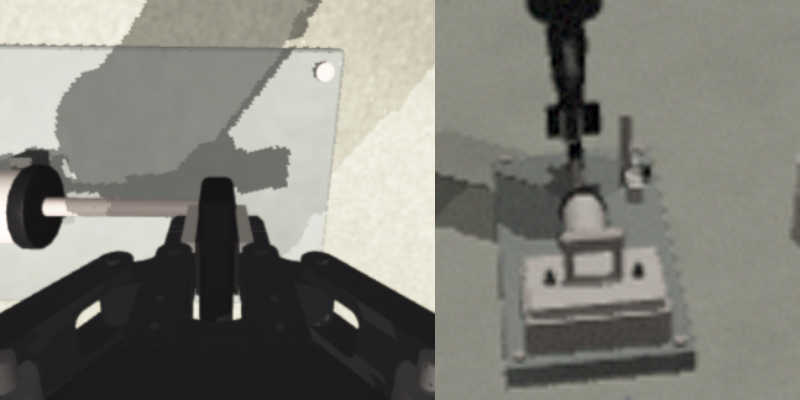

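The handle is held and the cover is seated. The ~7.7 N spring force agrees with about 40 mm of pull, and my pointer estimates put the mark about 1 mm farther out. I'll nudge it and hand in.

```bash
python3 - <<'E'
from h import *
u=np.array([.2571,.9664]); h=np.array([537.8,186.2])
ctrl.movel([*(h+43.2*u),92],velocity=20); ctrl.wait(.5)
print(ctrl.current_tool_pos(),ctrl.current_finger_force(),ctrl.current_contact_force())
print(ctrl.hand_in())
E
```

```text
[548.91059063 226.33600703  92.34330366] 98.09526085853577 [ 1.19705796 -7.30734051  6.04832481]
the job is handed in; nothing more can be done
None
```

I handed the job in with the cover seated over both pins and released, and the gripper still holding the pump handle out about 42 mm, within roughly 1–2 mm of the pointer by my camera measurements; the hand-in returned no verdict.

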